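Dispense one setter tile from the magazine into the empty firing tray

ROBOT

A 6-joint arm with a two-finger parallel gripper is mounted at the origin on a cart in front of the work surface, level with it; the furniture and walls round the work are solid. World frame = base frame: x ahead of the robot, y to its left, z up, the work surface at z = 0. Lengths are in mm, angles in rad, forces in N, time in s.
With the tool pointing down it reaches from about 350 to 975 mm from the base axis. Payload 7.1 kg.
Tool frame: the origin (TCP) lies on the front face of the gripper's body, between the roots of the fingers; the fingertips stand 80 mm ahead of it and the grasp point (between the pads) lies 61 mm ahead of it (env.tips_ahead is the distance from the TCP to the fingertips, in mm); z points along the fingers, y is the line along which they close (so a half turn about z gives the same grasp; the last joint's range is limited). The gripper opens to 88 mm and grips with 3 to 60 N. Pads are 20 mm wide; open, the fingers measure 115 mm over their backs; the gripper's body (75 mm by 178 mm) begins 61 mm behind the grasp point.
Start: joints at [-1.277, 0.423, 1.63, -0, 1.089, -0.019], TCP at [192.345, -594.65, 302.675] pointing down, gripper open.
Joint ranges: [-3, 3], [-0.9, 2.11], [0.09, 2.58], [-1.31, 4.45], [0.11, 2.69], [-2.54, 2.54]. Speed limits (rad/s): [2.39, 2.39, 3.01, 3.14, 3.14, 3.14].

INTERFACE

Orientations are given as a unit quaternion [x, y, z, w].
In Python, from station import env, set_gripper, viewer, workorder gives the robot as it stands. Calls block until the motion is done:
- env.reach(position, orientation): joint-space move of the TCP to a pose.
- env.move_l(position, rot=None, rate=150, f_stop=None): straight line of the TCP; rot=None keeps the orientation; rate is the mean speed in mm/s. With f_stop (N) it stops when the force on the tool has changed by that much, and returns True; else False.
- env.move_joints(angles): joint-space move.
- set_gripper(opening): finger opening in mm; the grip force is fixed at half the most; returns when the fingers have stopped.
- env.hold(seconds).
- env.ik(position, orientation): joint angles nearest the present ones, or None.
- env.read_state(): the state.
- viewer.camera(name): name is "scene" or "top" or "wrist"; returns the picture (420x560x3 uint8, blue, green, red); there is no depth.
- viewer.camera_params(name): a dict with "fx", "fy", "cx", "cy" (pixels), "pose" (4x4, takes a point from camera to world coordinates); the wrist camera has in their place "tool_from_camera" (4x4, takes a point from camera to tool coordinates, whose origin is the TCP and whose axes are the flange's). Camera axes: x right, y up, looking along -z (the intrinsics and any distortion apply to the point x, -y, -z); pixel columns grow to the right and rows downward; lengths in mm; the calibration is good to about 2 mm. A picture is of the moment at which its call begins: read the wrist's pose just before it. camera_params takes no time and is no camera call.
A pose or a line that the arm cannot do raises env.IKError and nothing moves.
- workorder.sign_off(): hands the job in; it is judged then, once.
The state is a dict: "time_s": time; "qpos": joint angles; "dq": joint speeds; "tau": joint torques, N m; "tool_pos": TCP position; "orientation": TCP orientation; "force": force on the tool from outside, world axes, zero at the start; "wrist_torque": the same for the moment, N m; "width": finger opening in mm; "grip_force": force on a finger pad.
Only numpy, scipy, OpenCV 4.12 (cv2) and the standard library are available. Lean on these libraries where they do the work, as an engineer would, in place of code of your own. Each camera call takes 0.05 s, during which the arm holds its last target. There are 200 camera calls.

TASK

Push the spring pusher of the tile magazine fully in so that the bottom tile comes out onto the ledge, then let the pusher spring back so that the stack drops down. Pick that tile off the ledge and set it down gently (do not drop it) flat in the middle of the empty firing tray, leaving the tile in the other tray alone.

Things in the scene. Friction and masses are not known exactly. Their poses are not given: they have to be found in the camera images.
- magazine: Fixed aluminium magazine: upright shaft 55 x 55 mm, 62 mm high, with three stacked white tiles. Origin on the bench under the shaft's middle; +x = push direction, z up. The tiles stand on a bed 14 mm above the bench, 28 mm wide, running on at +x as an open ledge to x = 100 mm (4 mm end lip); an 18 mm high gate lets only the bottom tile out. Foot plate under the shaft: 66 x 72 mm, 10 mm high.
- pusher (a joint): Travel of the pusher towards magazine +x in m: 0 at rest, 0.072 fully in. With spring and friction 5 to 12 N push it in; let go, it springs back by itself. Its 12 mm thick blade starts 7 mm behind the bottom tile, moves it about 65 mm at full travel, clear of the shaft, and carries the stack until it is back.
- pusher_back (a point): Middle of the back (-x) face of the pusher's upright grey handle plate, 38 mm above the bench, at magazine x = -114.5 mm at rest; moves with the pusher; axes as the magazine's. The plate is 44 mm wide (y), 10 mm thick (x), its top 56 mm above the bench. Push this face towards magazine +x.
- tile_1_center (a point): Centre of the bottom tile of the stack, the one to dispense: white ceramic, 40 x 40 x 14 mm, sides along its x and y, z up, 60 to 120 g. At the start in the middle of the shaft, 21 mm above the bench; pushed out, it stands on the narrow ledge, its two sides (magazine +y and -y) free to grasp and overhanging the ledge by 6 mm each.
- tile_2_center (a point): Centre of the second tile from the bottom, like the first, 35 mm above the bench at the start; it comes down to 21 mm when the stack has dropped.
- tray_empty: The empty one of two fixed square grey firing trays 92 x 92 mm. Origin under its middle on the bench, x and y along its sides. Its floor is 5 mm and its rim 8 mm above the bench, the rim 4 mm wide; 84 mm inside.
- tile_4_center (a point): Centre of the same kind of tile already lying in the other tray, 12 mm above the bench; to be left alone.

How it is judged:
By the outcome, as a careful person would: the job done as asked, in the order asked, and still so for the second after the job is handed in, with the robot touching nothing.
It also fails if it takes over 45 s, if anything falls off the work surface, if the arm or the gripper's body presses on something with over 40 N, if the wrist force passes 120 N, or if a joint passes its speed limit or range.

## Working session

There is one attempt and no reset: what is moved stays moved. The work goes in short steps, each a Python script; the robot and the scene stay as the last script left them, time stands still between calls to the robot, and variables do not carry over. Pictures are saved under pics/ and viewed, at most 10 in all, crops included, and the job is handed in when it is done.

```bash
mkdir -p pics
python3 - <<'E'
from station import env, set_gripper, viewer, workorder
import cv2
for n in ("top","scene"):
    cv2.imwrite(f"pics/{n}0.png",viewer.camera(n))
    print(n,viewer.camera_params(n))
print(viewer.camera_params("wrist"))
print(env.read_state())
E
```

```text
top {'fx': 500.51936271236855, 'fy': 500.51936271236855, 'cx': 275.88237103356585, 'cy': 212.26509017908066, 'pose': array([[-4.44676215e-03,  9.89244763e-01, -1.46201999e-01,
         3.90137658e+02],
       [-9.99518355e-01, -8.88728520e-03, -2.97333825e-02,
         1.65749339e+01],
       [-3.07129318e-02,  1.45999364e-01,  9.88807818e-01,
         1.01536153e+03],
       [ 0.00000000e+00,  0.00000000e+00,  0.00000000e+00,
         1.00000000e+00]])}
scene {'fx': 510.1692913837877, 'fy': 510.1692913837877, 'cx': 278.8299961103099, 'cy': 210.84376703508352, 'pose': array([[ 5.83003856e-01,  3.94177062e-01, -7.10444191e-01,
        -3.34263875e+02],
       [-8.12462095e-01,  2.86551703e-01, -5.07733656e-01,
        -5.90658735e+02],
       [ 3.44203184e-03,  8.73219655e-01,  4.87314669e-01,
         6.55700205e+02],
       [ 0.00000000e+00,  0.00000000e+00,  0.00000000e+00,
         1.00000000e+00]])}
{'fx': 369.69776245991005, 'fy': 369.69776245991005, 'cx': 282.1682145068823, 'cy': 210.23154655988165, 'tool_from_camera': array([[ 8.18846703e-04,  9.59238533e-01,  2.82596471e-01,

[... 295 characters left out ...]
.1, 'qpos': array([-1.27698010e+00,  4.23774507e-01,  1.63060641e+00, -2.09383158e-05,
        1.08860531e+00, -1.90180389e-02]), 'dq': array([-9.99050024e-04, -1.11531116e-03, -1.28641156e-03,  4.26939078e-04,
       -1.57251388e-05, -1.18913562e-03]), 'tau': array([ 4.91336618e-05, -5.45610201e+01, -2.74325716e+01,  6.45692926e-02,
        1.87697547e-02,  2.26588689e-06]), 'tool_pos': array([ 192.24359505, -594.28595786,  301.97587483]), 'orientation': array([ 9.87790765e-01,  1.55784851e-01, -1.04621342e-04, -6.88947905e-04]), 'force': array([-0.60381133, -0.3676985 ,  0.15420443]), 'wrist_torque': array([0.01243584, 0.00813677, 0.02046104]), 'grip_force': 0.0, 'width': 88.0708242161403}
```

View pics/top0.png

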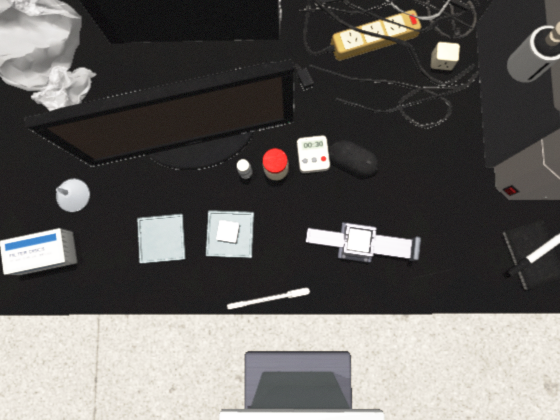

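View pics/scene0.png

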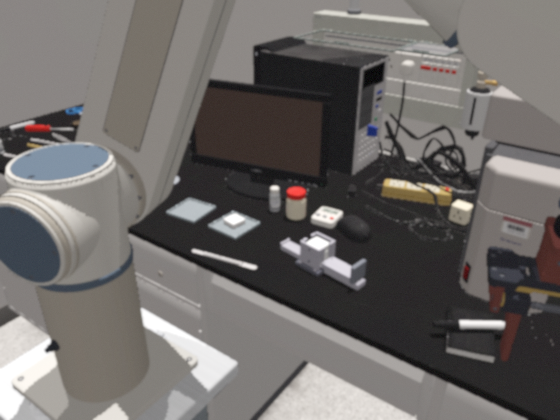

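The top view shows the magazine at px (358,242), with its handle plate at (417,248) and the ledge ending at (308,237), so magazine +x ≈ world +y. The empty tray is at (161,238) and the occupied one at (230,234). Next is a first estimate, then wrist pictures from near.

```bash
cat > h.py <<'E'
from station import env, set_gripper, viewer, workorder
import numpy as np, cv2
from scipy.spatial.transform import Rotation as R
def rot(yaw): # tool down, tool x at yaw
    q=R.from_matrix(np.array([[np.cos(yaw),np.sin(yaw),0],[np.sin(yaw),-np.cos(yaw),0],[0,0,-1]])).as_quat()
    return q
def campose(name):
    p=viewer.camera_params(name)
    if name!="wrist": return p,p["pose"]
    s=env.read_state(); T=np.eye(4); T[:3,:3]=R.from_quat(s["orientation"]).as_matrix(); T[:3,3]=s["tool_pos"]
    return p,T@p["tool_from_camera"]
def ray(p,T,uv,z):
    d=T[:3,:3]@np.array([(uv[0]-p["cx"])/p["fx"],-(uv[1]-p["cy"])/p["fy"],-1])
    return T[:3,3]+d*(z-T[2,3])/d[2]
def snap(fn):
    p,T=campose("wrist"); im=viewer.camera("wrist"); cv2.imwrite(f"pics/{fn}.png",im); np.save(f"pics/{fn}.npy",T); return im
E
python3 - <<'E'
from h import *
p,T=campose("top")
for n,uv,z in [("mag",(358,242),62),("handle",(417,248),56),("ledge end",(308,237),18),("ledge lo",(308,243),14),("trayE",(161,238),8),("trayT",(230,234),8)]:
    print(n,ray(p,T,uv,z).round(1))
for pos in ([400,-200,300],[400,100,300]):
  for yaw in (1.57,):
    print(env.ik(pos,rot(yaw)))
env.move_l([192,-594,380]) 
env.reach([400,-210,330],rot(1.5)); snap("w1")
env.reach([400,150,330],rot(1.5)); snap("w2")
print(env.read_state()["time_s"])
E
```

```text
mag [ 472.6 -110.6   62. ]
handle [ 460.9 -222.8   56. ]
ledge end [487.1 -17.4  18. ]
ledge lo [475.4 -17.3  14. ]
trayE [488.3 280.9   8. ]
trayT [495.4 140.2   8. ]
[-4.90259959e-01  1.62737984e-01  2.00990407e+00 -4.44089210e-16
  9.68950603e-01 -4.89463632e-01]
[ 2.16112915e-01  1.07391240e-01  2.07711060e+00 -4.44089210e-16
  9.57090816e-01  2.16909242e-01]
3.8333
```

View pics/w1.png

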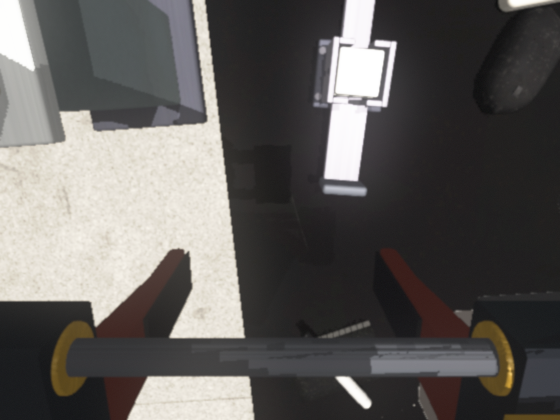

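View pics/w2.png

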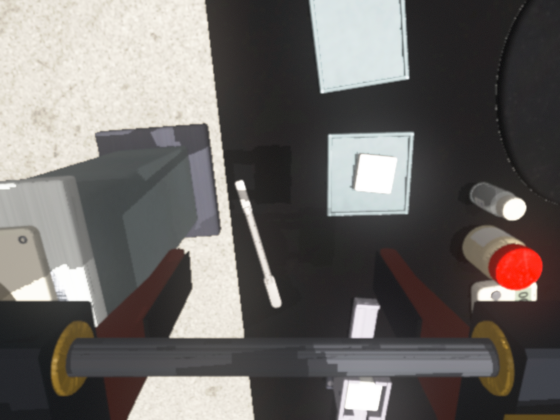

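w1 shows the shaft at about (362,73), the handle bar at about (345,189) and the ledge running up at (358,15). w2 shows the occupied tray at (370,173); the empty tray at (360,40) is cut off. I'll take one centred picture of each.

Run:
```python
from h import *
env.reach([475,230,280],rot(1.5)); b=snap("w4")
env.reach([475,-130,300],rot(1.5)); a=snap("w3")
print(env.read_state()["time_s"])
cv2.imwrite("pics/w3c.png",cv2.resize(a[0:300,180:400],None,fx=2,fy=2,interpolation=cv2.INTER_CUBIC))
cv2.imwrite("pics/w4c.png",cv2.resize(b[0:300,120:440],None,fx=2,fy=2,interpolation=cv2.INTER_CUBIC))
```

```text
5.8333
```

View pics/w3c.png

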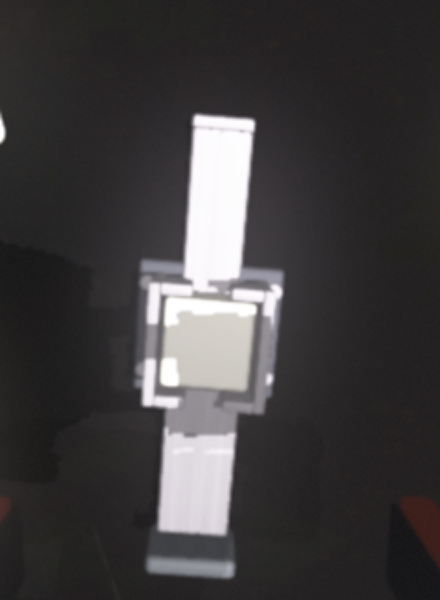

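View pics/w4c.png

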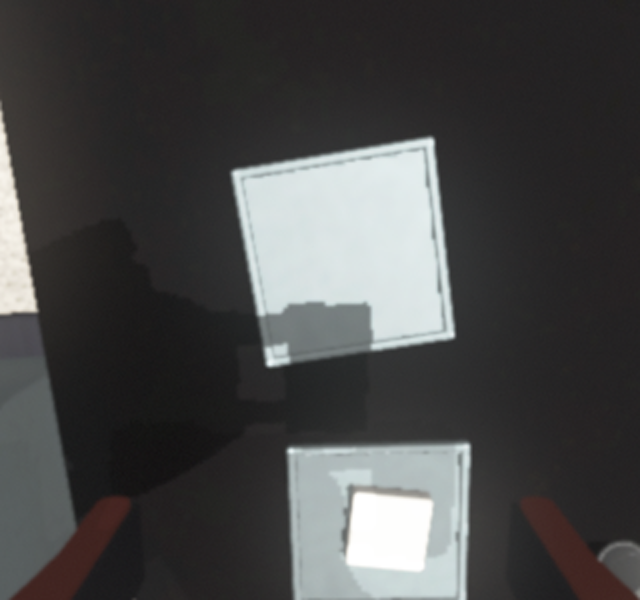

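Crop w3c shows the shaft top corners at (150,283), (276,290), (266,412), (144,405), the lip's outer edge at (193,116)–(254,120), and the handle's back top edge at (148,573)–(234,577). Crop w4c shows the empty tray's corners at (233,171), (432,139), (454,338), (268,366).

Run:
```python
from h import *
p=viewer.camera_params("wrist")
def f(fn,x0,pts,z):
    T=np.load(f"pics/{fn}.npy"); return np.array([ray(p,T,(x0+x/2,y/2),z)[:2] for x,y in pts])
s=f("w3",180,[(150,283),(276,290),(266,412),(144,405)],62)
l=f("w3",180,[(193,116),(254,120)],18)
h=f("w3",180,[(148,573),(234,577)],56)
t=f("w4",120,[(233,171),(432,139),(454,338),(268,366)],8)
for n,q in (("shaft",s),("lip",l),("handle",h),("tray",t)):
    print(n,q.mean(0).round(1),"sides",np.linalg.norm(np.roll(q,-1,0)-q,axis=1).round(1),[round(float(np.arctan2(*(d[::-1]))),3) for d in np.roll(q,-1,0)-q])
d=l.mean(0)-h.mean(0); print("axis",np.linalg.norm(d),"exp 214.5",np.arctan2(d[1],d[0]))
print("origin from handle+114.5", h.mean(0)+d/np.linalg.norm(d)*114.5)
```

```text
shaft [ 479.5 -112.1] sides [53.8 54.2 54.7 54. ] [-0.125, -1.696, 3.012, 1.431]
lip [493.  -14.4] sides [27.9 27.9] [-0.13, 3.011]
handle [ 463.1 -224.1] sides [42. 42.] [-0.122, 3.02]
tray [489.8 282.7] sides [90.2 90.7 90.6 90.8] [0.08, -1.483, -3.06, 1.653]
axis 211.8514264570869 exp 214.5 1.429087466932933
origin from handle+114.5 [ 479.28665685 -110.77410501]
```

The checks hold up: sides measure 54/55, 42/44 and 90.5/92, and the handle–lip distance is 212 against 214.5. That gives the magazine at (479.4,-111.5) with yaw 1.438, and the tray at (489.8,282.7) with yaw 0.083. Now the push.

```bash
cat >> h.py <<'E'
M=np.array([479.4,-111.5]); MY=1.438; TR=np.array([489.8,282.7]); TY=0.083
def mag(x,y,z): c,s=np.cos(MY),np.sin(MY); return [M[0]+c*x-s*y, M[1]+s*x+c*y, z]
def inmag(p): c,s=np.cos(MY),np.sin(MY); d=np.asarray(p)[:2]-M; return np.array([c*d[0]+s*d[1],-s*d[0]+c*d[1]])
E
python3 - <<'E'
from h import *
q=rot(MY)
env.reach(mag(-150,0,220),q); set_gripper(0)
env.move_l(mag(-150,0,112),q)
st=lambda:(inmag(env.read_state()["tool_pos"]).round(1),env.read_state()["force"].round(1),env.read_state()["time_s"])
print(st())
r=env.move_l(mag(-105,0,112),q,rate=40,f_stop=3); print("contact",r,st())
x0=inmag(env.read_state()["tool_pos"])[0]
r=env.move_l(mag(x0+80,0,112),q,rate=50,f_stop=22); print("in",r,st())
env.hold(0.3); print(st()); snap("w5")
E
```

```text
(array([-150.2,   -0.4]), array([-0.5,  0. , -0.9]), 8.7)
contact True (array([-1.265e+02, -1.000e-01]), array([-0.9, -2.8,  2. ]), 9.3667)
in True (array([-56.2,  -1. ]), array([-1.6, -7.5,  1.8]), 10.6833)
(array([-56.3,  -1. ]), array([-1.6, -7. ,  1.3]), 10.9833)
```

Run:
```python
from h import *
q=rot(MY)
st=lambda:(inmag(env.read_state()["tool_pos"]).round(1),env.read_state()["force"].round(1),env.read_state()["time_s"])
r=env.move_l(mag(-48,0,112),q,rate=15,f_stop=25); print("in",r,st())
env.hold(0.2);print(st())
im=snap("w5")
env.move_l(mag(-150,0,112),q,rate=80); print(st())
env.move_l(mag(-130,0,230),q)
set_gripper(80)
env.reach(mag(10,0,260),q); im2=snap("w6"); print(st())
cv2.imwrite("pics/w56.png",np.hstack([im[0:300,180:400],im2[0:300,180:400]])[:, :].repeat(1,0))
```

```text
in True (array([-56.1,  -1. ]), array([-2. , -6.9,  1.2]), 11.3583)
(array([-56.2,  -1. ]), array([-2.4, -7.7,  2.7]), 11.5583)
(array([-1.496e+02,  1.000e-01]), array([ 0.3,  0.4, -0.2]), 12.9333)
(array([ 9.2, -0.1]), array([-1. , -0.3, -0.2]), 15.8333)
```

View pics/w56.png

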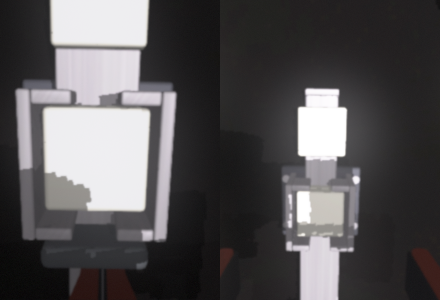

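The crops show the tile on the ledge, clear of the shaft, in w6 at about px (283,132). I'll measure it with contours, along with the stack tile's apparent size, which tells whether the stack dropped.

Run:
```python
from h import *
p=viewer.camera_params("wrist"); T=np.load("pics/w6.npy")
P=[(259,108),(306,107),(306,156),(260,157)]
w=np.array([inmag(ray(p,T,a,28)) for a in P]); print(w.round(1),w.mean(0))
print("rim",np.array([inmag(ray(p,T,(u,v),62)).round(1) for u,v in [(247,185),(316,188)]]))
print("lip",inmag(ray(p,T,(283,90),18)))
im=cv2.imread("pics/w6.png")
cv2.imwrite("pics/w6c.png",cv2.resize(im[80:300,200:360],None,fx=2.7,fy=2.7,interpolation=cv2.INTER_CUBIC))
```

```text
[[ 83.4  17.9]
 [ 84.3 -20.4]
 [ 44.4 -21.2]
 [ 43.5  17.6]] [63.88411371 -1.53428912]
rim [[ 26.8  26. ]
 [ 24.6 -27.2]]
lip [97.66492735 -1.67470481]
```

View pics/w6c.png

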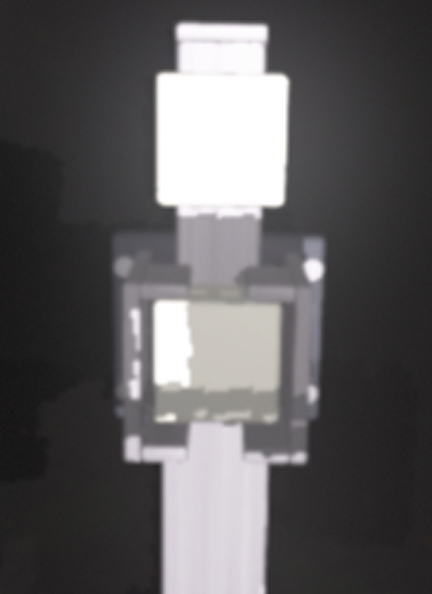

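The tile centre is at magazine (63.9,-1.5), with lip readings putting the bias at about -2/-1.5, so the true position is about (65,-0.5). The stack tile appears no larger than the ledge tile, so the stack has dropped. Grasping now.

Run:
```python
from h import *
q=rot(MY)
set_gripper(60)
env.reach(mag(64.8,-0.7,170),q)
print("hit",env.move_l(mag(64.8,-0.7,97.5),q,rate=60,f_stop=8), env.read_state()["tool_pos"].round(1))
set_gripper(25); s=env.read_state(); print(s["width"],s["grip_force"],s["force"].round(1))
env.move_l(mag(64.8,-0.7,200),q,rate=60); s=env.read_state(); print(s["width"],s["grip_force"],s["force"].round(2))
env.reach([TR[0],TR[1],190],rot(TY+np.pi/2)); s=env.read_state()
print(s["tool_pos"].round(1),s["width"],s["time_s"])
im=snap("w7"); cv2.imwrite("pics/s7.png",viewer.camera("top")[190:290,120:440])
```

```text
hit False [488.9 -47.4  97.8]
39.57744060169775 29.998840391635895 [-0.6 -0.8  2.7]
40.011451292381544 29.998117089271545 [-1.09 -0.27 -0.36]
[489.9 281.8 189.9] 39.459773063706905 21.7833
```

View pics/w7.png

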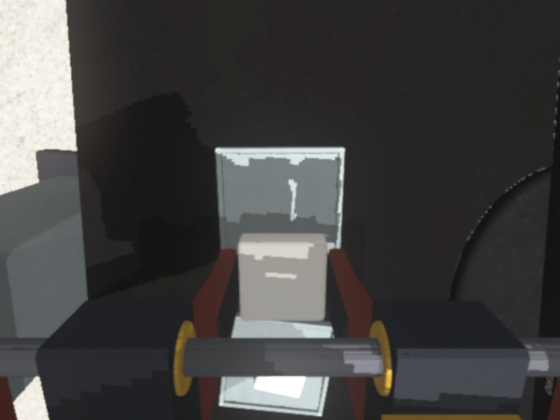

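The wrist view shows the tile gripped squarely at (283,275), with the far tray edge at (217,149)–(344,149) aligned with the tool. I'll cross-check the tray from that edge, then set the tile down.

Run:
```python
from h import *
p=viewer.camera_params("wrist"); T=np.load("pics/w7.npy")
e=np.array([ray(p,T,a,8)[:2] for a in ((217,149),(344,149))]); d=e[1]-e[0]; L=np.linalg.norm(d); u=d/L
c=e.mean(0)+46*np.array([u[1],-u[0]]); print(e.round(1),L,c)
if np.linalg.norm(c-TR)>5: raise SystemExit("check")
t=(c+TR)/2; q=rot(TY+np.pi/2)
env.move_l([*t,105],q,rate=100)
print("touch",env.move_l([*t,86.0],q,rate=12,f_stop=3)); s=env.read_state(); print(s["tool_pos"].round(2),s["force"].round(1))
```

```text
[[441.4 324.4]
 [530.7 331.8]] 89.5909291338575 [489.86087086 282.25395941]
touch True
[489.82 282.46  88.71] [-0.7 -0.1  5.2]
```

Contact came at 88.7, as expected (97.8 − 9). Releasing.

Run:
```python
from h import *
q=rot(TY+np.pi/2); t=env.read_state()["tool_pos"]
set_gripper(50); print(env.read_state()["force"].round(1))
env.move_l([t[0],t[1],130],q,rate=50)
env.move_l([t[0],t[1]-50,270],q); im=snap("w8")
env.reach([380,30,330],rot(1.5)); top=viewer.camera("top")[190:290,120:440]
print(env.read_state()["time_s"])
cv2.imwrite("pics/end.png",np.vstack([cv2.resize(top,(640,200),interpolation=cv2.INTER_CUBIC),cv2.resize(im[0:250,120:440],(512,400))[:, :].copy() if 0 else cv2.copyMakeBorder(cv2.resize(im[0:250,120:440],(512,400)),0,0,0,128,0)]))
```

```text
[-0.2 -0.5  0.1]
27.6917
```

View pics/end.png

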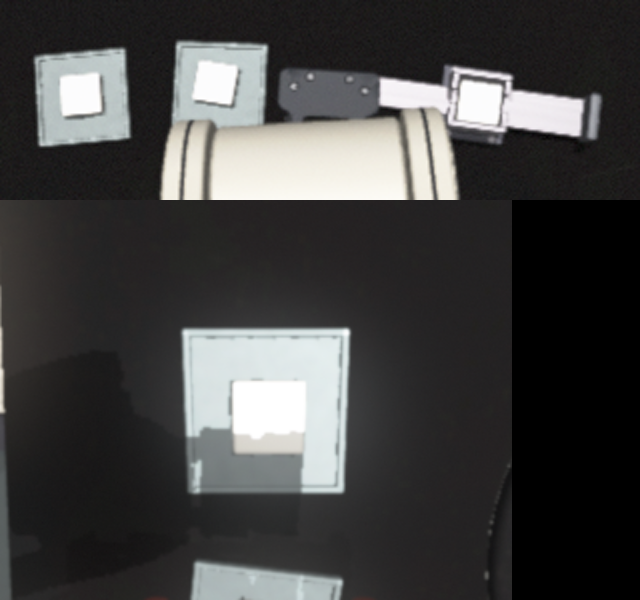

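The tile lies flat and centred in its tray (268,417 against the tray's 266,411). The pusher handle is back at its starting pixel (417), and the other tile is untouched.

```bash
python3 -c "
from h import *
print(workorder.sign_off())"
```

```text
the job is handed in; nothing more can be done
None
```

The job is handed in: the bottom tile was dispensed and set down gently, flat and within about 2 mm of the middle of the empty tray. The pusher is back at rest, the stack appears to have dropped, and the other tray's tile was left alone, at about 28 s on the robot's clock.

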